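# Line up the ring cones by height on the display strip

### The job

Set out the four brick-red ring cones on the wooden display strip in order of height, one standing upright and centred on each round mark, with the tallest next to the red knob and the shortest at the white-knob end. Leave the roll of masking tape where it lies.

Things in the scene. Friction and masses are not known exactly. Their poses are not given: they have to be found in the camera images.
- cone_xl: Brick-red (terracotta-coloured) ring cone, the tallest of the set of four: 94 mm tall, 50 mm across the base, tapering evenly to an 18 mm blunt tip. Origin at the centre of its underside, z up its axis. Loose, 120 g give or take a third; starts upright on the bench (z = 0).
- cone_l: Brick-red (terracotta-coloured) ring cone, the second tallest of the set of four: 76 mm tall, 44 mm across the base, tapering evenly to an 18 mm blunt tip. Origin at the centre of its underside, z up its axis. Loose, 90 g give or take a third; starts upright on the bench (z = 0).
- cone_m: Brick-red (terracotta-coloured) ring cone, the second shortest of the set of four: 58 mm tall, 38 mm across the base, tapering evenly to an 18 mm blunt tip. Origin at the centre of its underside, z up its axis. Loose, 60 g give or take a third; starts upright on the bench (z = 0).
- cone_s: Brick-red (terracotta-coloured) ring cone, the shortest of the set of four: 40 mm tall, 32 mm across the base, tapering evenly to an 18 mm blunt tip. Origin at the centre of its underside, z up its axis. Loose, 30 g give or take a third; starts upright on the bench (z = 0).
- mark_a: White round mark, 54 mm across, with a dark rim (60 mm over all) and a dark centre dot, printed flush on the wooden display strip (70 x 370 x 12 mm, fixed; its top is 12 mm above the bench). Number 1 of four in a row, 80 mm apart, counted from the strip's left (+y) end. Origin at the mark's centre on the strip's top; its y axis runs along the row, x across the strip, z up.
- mark_b: White round mark, 54 mm across, with a dark rim (60 mm over all) and a dark centre dot, printed flush on the wooden display strip (70 x 370 x 12 mm, fixed; its top is 12 mm above the bench). Number 2 of four in a row, 80 mm apart, counted from the strip's left (+y) end. Origin at the mark's centre on the strip's top; its y axis runs along the row, x across the strip, z up.
- mark_c: White round mark, 54 mm across, with a dark rim (60 mm over all) and a dark centre dot, printed flush on the wooden display strip (70 x 370 x 12 mm, fixed; its top is 12 mm above the bench). Number 3 of four in a row, 80 mm apart, counted from the strip's left (+y) end. Origin at the mark's centre on the strip's top; its y axis runs along the row, x across the strip, z up.
- mark_d: White round mark, 54 mm across, with a dark rim (60 mm over all) and a dark centre dot, printed flush on the wooden display strip (70 x 370 x 12 mm, fixed; its top is 12 mm above the bench). Number 4 of four in a row, 80 mm apart, counted from the strip's left (+y) end. Origin at the mark's centre on the strip's top; its y axis runs along the row, x across the strip, z up.
- knob_red: Small red knob, 20 mm across and 24 mm high, fixed on the display strip's top at one of its two ends, 45 mm beyond the centre of the last mark (a white knob of the same shape is at the other end). Origin at the centre of its underside. It may be at either end.
- tape_roll: Roll of cream masking tape lying flat on the bench among the cones, 93 mm across, 24 mm high, loose. Origin at the centre of its underside. A bystander.
There are look-alikes about, which are no part of the job. Leave any green or purple look-alike of the cone_xl alone.

How it is judged:
By the outcome, as a careful person would: the job done as asked, in the order asked, and still so for the second after the job is handed in, with the robot touching nothing.
It also fails if it takes over 120 s, if anything falls off the work surface, if the arm or the gripper's body presses on something with over 40 N, if the wrist force passes 120 N, or if a joint passes its speed limit or range.

### The arm

A 6-joint arm with a two-finger parallel gripper is mounted at the origin on a cart in front of the work surface, level with it; the furniture and walls round the work are solid. World frame = base frame: x ahead of the robot, y to its left, z up, the work surface at z = 0. Lengths are in mm, angles in rad, forces in N, time in s.
With the tool pointing down it reaches from about 350 to 775 mm from the base axis. Payload 7.3 kg.
Tool frame: the origin (TCP) lies midway between the tips of the shut fingers; the grasp point (between the pads) lies 19 mm behind it (robot.pinch_z is the z of the grasp point in the tool frame, in mm); z points along the fingers, y is the line along which they close (so a half turn about z gives the same grasp; the last joint's range is limited). The gripper opens to 92 mm and grips with 3 to 60 N. Pads are 19 mm wide; open, the fingers measure 130 mm over their backs; the gripper's body (75 mm by 190 mm) begins 47 mm behind the grasp point.
Start: joints at [-0.146, 0.342, 1.524, -0, 1.275, -0.146], TCP at [525.019, 0.019, 226.741] pointing down, gripper open.
Joint ranges: [-2.53, 2.53], [-0.77, 2.02], [0.04, 2.7], [-1, 4.14], [0.28, 2.66], [-3.11, 3.11]. Speed limits (rad/s): [2.57, 2.57, 3.14, 3.14, 3.14, 3.14].

### API

Orientations are given as a unit quaternion [w, x, y, z].
In Python, from bench import robot, viewer gives the robot as it stands.
- The arm moves only by the tool apply_moves, never from a script. Its argument "targets" is a list of rows, each an object with "delta_rot": the turn, a rotation vector about the tool's x, y, z in rad, a list of three; "linear": the shift along the tool's x, y, z in mm, a list of three; "hand": the closure, from 0 (fully open) to 1 (shut). In form: [{"delta_rot": [rx, ry, rz], "linear": [x, y, z], "hand": hand}, ...]. A call has 1 to 12 rows; each row is the pose to reach, as a shift and turn from the pose commanded when the call began, along the tool's axes at that moment; what a row does not reach only later rows make up. A row lasts 1/8 s, in which the tool goes at most 62.5 mm and 10.7 degrees, less where a joint would pass 70% of its speed; a pose out of reach is approached as far as the arm can. A call with a gripper value outside its range is refused whole. The fingers move at their own pace and stop on an object; "grip_force" is the grip in N (left out, the last holds). Time passes only in rows, so rows that repeat a pose let the fingers close. It gives the time, the measured TCP pose, the force, the opening and the grip force at its end, in the units of the state.
- robot.read_state(): the state, without advancing time (a new reading comes with each control period).
- viewer.get_image(name): name is "scene" or "side" or "wrist"; returns a dict with "frame" (480x640x3 uint8, red, green, blue), "mtx" (3x3 intrinsics, pixels), "R" (3x3) and "t" (3): a world point X has camera coordinates R X + t. Camera axes: x right, y down, z forward; pixel columns grow to the right and rows downward; lengths in mm; the calibration is good to about 2 mm. A picture is of the moment at which its call begins. There is no depth.
- robot.finish_job(): hands the job in; it is judged then, once.
The state is a dict: "time": time; "joint_pos": joint angles; "qd": joint speeds; "joint_torque": joint torques, N m; "tcp_pos": TCP position; "orientation": TCP orientation; "contact_force": force on the tool from outside, world axes, zero at the start; "wrist_torque": the same for the moment, N m; "finger_gap": finger opening in mm; "grip_force": force on a finger pad.
Only numpy, scipy, OpenCV 4.12 (cv2) and the standard library are available. Lean on these libraries where they do the work, as an engineer would, in place of code of your own. Each camera call takes 0.05 s, during which the arm holds its last target. There are 200 camera calls.

## Working session

There is one attempt and no reset: what is moved stays moved. The work goes in short steps, Python scripts to look and compute and a tool call to move; the robot and the scene stay as the last step left them, time stands still between calls to the robot, and variables do not carry over. Pictures are saved under pics/ and viewed, at most 14 in all, crops included, and the job is handed in when it is done.

Besides the shell and the picture viewer there is one more tool, called after "Request:" by a JSON object that holds its "op" and its "data", one argument or row to a line. apply_moves: Moves the arm, as the interface text tells. Its arguments: {"type":"object","properties":{"targets":{"type":"array","items":{"type":"object","properties":{"delta_rot":{"type":"array","items":{"type":"number"}},"linear":{"type":"array","items":{"type":"number"}},"hand":{"type":"number"}}}},"grip_force":{"type":"number"}},"required":["targets"]}

```bash
mkdir -p pics; python3 - <<'E'
from bench import robot, viewer
import cv2
for n in ["scene","side"]:
    d=viewer.get_image(n); cv2.imwrite(f"pics/{n}0.png",d["frame"][:,:,::-1]); print(n,d["mtx"].tolist(),d["R"].tolist(),d["t"].tolist())
s=robot.read_state(); print(s); print(robot.pinch_z)
E
```

```text
scene [[523.8821523409106, 0.0, 320.63808555196925], [0.0, 523.8821523409106, 233.07480582808233], [0.0, 0.0, 1.0]] [[0.7515556016839665, -0.6594433087423202, -0.0172829433960639], [-0.4666587810430388, -0.5129597589971808, -0.7204872432770613], [0.4662550371340515, 0.5495514609247574, -0.693252790937468]] [-370.70138642629, 271.58115604479866, 867.873355258168]
side [[497.1920084494911, 0.0, 326.54774129829275], [0.0, 497.1920084494911, 240.55972895556448], [0.0, 0.0, 1.0]] [[-0.9499492713748884, -0.31223207148303955, -0.01036896097633417], [-0.16622152204349386, 0.533265580068821, -0.8294565851950348], [0.2645123577904499, -0.7862181342676307, -0.5584749393883875]] [495.2794038346277, 109.99179003043261, 849.323993560362]
{'time': 0.1, 'joint_pos': array([-1.45984287e-01,  3.42616409e-01,  1.52486220e+00, -3.97177675e-05,
        1.27540262e+00, -1.46014405e-01]), 'qd': array([ 0.00041318, -0.00263232, -0.00246475, -0.00216874,  0.00039953,
       -0.00029123]), 'joint_torque': array([ 1.49919495e-03, -4.32001984e+01, -2.44694173e+01,  7.19219679e-02,
        5.25739230e-02, -9.79429342e-05]), 'tcp_pos': array([5.24661625e+02, 6.80429734e-02, 2.26154173e+02]), 'orientation': array([-5.05677086e-04,  7.07091889e-01,  7.07121379e-01, -3.99697578e-04]), 'contact_force': array([-0.57906252,  0.95789861,  0.59481369]), 'wrist_torque': array([ 0.03792048,  0.00645237, -0.02242751]), 'grip_force': 0.0, 'finger_gap': 92.15332552020712}
-18.8
```

View pics/scene0.png

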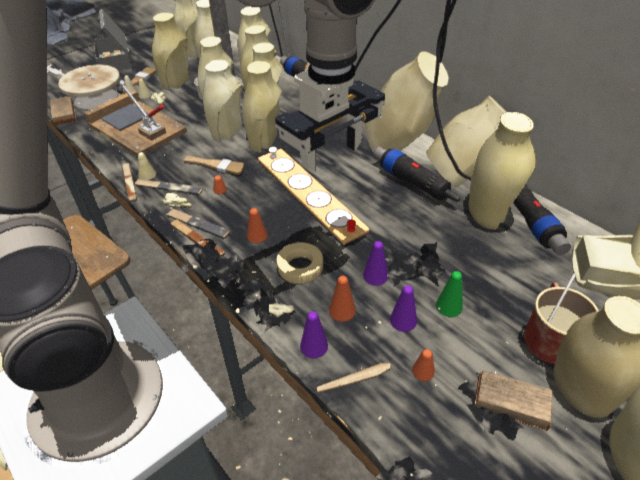

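View pics/side0.png

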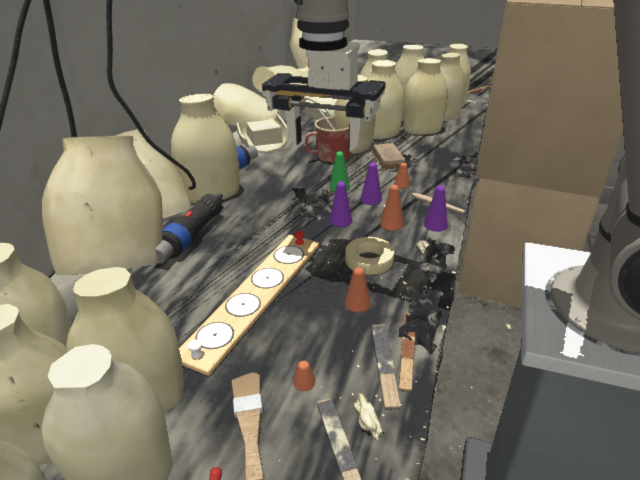

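The scene view shows four orange-red cones, at about (219,184), (256,224), (342,297) and (425,364). The strip's marks run from (283,165) to (339,218), with the red knob at (351,225). The side view agrees, with the red knob at (299,238) and the cones at (305,375), (358,290), (393,207) and (402,175).

```bash
cat > h.py <<'E'
import numpy as np, cv2
from scipy.optimize import minimize
SZ={'xl':(94,25),'l':(76,22),'m':(58,19),'s':(40,16)}
def proj(d,X):
    c=np.asarray(X)@np.array(d["R"]).T+np.array(d["t"]); p=c@np.array(d["mtx"]).T; return p[:,:2]/p[:,2:]
def ray(d,uv,z):
    v=np.linalg.solve(d["mtx"],[uv[0],uv[1],1]); R=np.array(d["R"]); o=-R.T@d["t"]; w=R.T@v
    return o+w*(z-o[2])/w[2]
def orange(d):
    h=cv2.cvtColor(d["frame"],cv2.COLOR_RGB2HSV); return cv2.inRange(h,(4,130,60),(16,255,255))
A=np.linspace(0,2*np.pi,40,endpoint=False)
def sil(d,x,y,k,z0=0,S=4):
    H,r=SZ[k]
    P=np.vstack([np.c_[x+q*np.cos(A),y+q*np.sin(A),0*A+z] for q,z in((r,z0),(9,z0+H))])
    m=np.zeros((480*S,640*S),np.uint8)
    cv2.fillConvexPoly(m,np.round((cv2.convexHull(proj(d,P).astype(np.float32))[:,0]*S+S/2-.5)).astype(int),255)
    return cv2.resize(m,(640,480),interpolation=cv2.INTER_AREA)/255.
def fit(ds,ms,xy,k,z0=0):
    def f(p):
        e=0
        for d,m in zip(ds,ms):
            s=sil(d,p[0],p[1],k,z0); e+=1-np.minimum(s,m).sum()/np.maximum(s,m).sum()
        return e/len(ds)
    r=minimize(f,xy,method='Nelder-Mead',options=dict(initial_simplex=np.array(xy)+[[0,0],[8,0],[0,8]],xatol=.2,fatol=1e-4,maxfev=60)); return r.fun,r.x
E
cat > a.py <<'E'
from h import *
from bench import viewer
ds=[viewer.get_image(n) for n in("scene","side")]
seeds=[[(219,184),(305,375)],[(256,224),(358,290)],[(342,297),(393,207)],[(425,364),(402,175)]]
L=[cv2.connectedComponents(cv2.morphologyEx(orange(d),cv2.MORPH_CLOSE,np.ones((3,3))))[1] for d in ds]
for s in seeds:
    ms=[(l==l[v,u])*1. for l,(u,v) in zip(L,s)]
    x0=np.mean([ray(d,u,25)[:2] for d,u in zip(ds,s)],0)
    print(s[0],[int(m.sum()) for m in ms],x0.round(),[(k,round(e,3),p.round(1).tolist()) for k in SZ for e,p in[fit(ds,ms,x0,k)]])
for nm,d,ss in zip("ab",ds,[[(283,165),(300,182),(318,199),(339,218)],[(215,335),(243,304),(267,278),(290,255)]]):
    print([ray(d,u,12)[:2].round(1).tolist() for u in ss])
print("knob",ray(ds[0],(351,225),24),ray(ds[1],(299,238),24))
for u,v in [((314,333),(437,207)),((377,262),(341,205)),((404,308),(372,184)),((451,293),(340,172)),((300,263),(369,255))]:
    print("other",ray(ds[0],u,30)[:2].round(),ray(ds[1],v,30)[:2].round())
E
python3 a.py
```

```text
(219, 184) [175, 461] [447. 318.] [('xl', np.float64(0.71), [454.7, 308.9]), ('l', np.float64(0.613), [457.5, 315.1]), ('m', np.float64(0.455), [453.1, 317.5]), ('s', np.float64(0.169), [451.7, 318.7])]
(256, 224) [495, 772] [428. 132.] [('xl', np.float64(0.319), [424.4, 130.9]), ('l', np.float64(0.095), [423.1, 129.8]), ('m', np.float64(0.224), [423.1, 131.6]), ('s', np.float64(0.493), [427.0, 130.9])]
(342, 297) [823, 938] [ 428. -152.] [('xl', np.float64(0.202), [421.4, -142.1]), ('l', np.float64(0.292), [421.4, -141.9]), ('m', np.float64(0.494), [419.7, -143.2]), ('s', np.float64(0.669), [417.7, -142.9])]
(425, 364) [502, 938] [ 437. -330.] [('xl', np.float64(0.643), [439.8, -320.2]), ('l', np.float64(0.558), [437.7, -325.2]), ('m', np.float64(0.427), [437.0, -327.2]), ('s', np.float64(0.512), [436.8, -328.2])]
[[616.3, 281.7], [604.1, 200.9], [594.6, 124.4], [586.2, 44.2]]
[[613.3, 282.4], [603.9, 202.4], [593.9, 124.8], [580.5, 45.7]]
knob [581.08985185   0.82312489  24.        ] [578.13484866   1.74348727  24.        ]
other [ 338. -161.] [ 333. -191.]
other [ 540. -116.] [ 533. -139.]
other [ 495. -229.] [ 493. -254.]
other [ 586. -263.] [ 583. -293.]
other [426. -16.] [430.  25.]
```

```bash
cat > m.py <<'E'
from h import *
from bench import viewer
ds=[viewer.get_image(n) for n in("scene","side")]
def disc(d,p,r,S=4):
    m=np.zeros((480*S,640*S),np.uint8)
    for i in range(4):
        c=np.array(p[:2])+(120-80*i)*np.array([-np.sin(p[2]),np.cos(p[2])])
        P=np.c_[c[0]+r*np.cos(A),c[1]+r*np.sin(A),0*A+12]
        cv2.fillPoly(m,[np.round(proj(d,P)*S+S/2-.5).astype(np.int32)],255)
    return cv2.resize(m,(640,480),interpolation=cv2.INTER_AREA)/255.
p0=[599,163,-.13]; M=[]
for d in ds:
    h=cv2.cvtColor(d["frame"],cv2.COLOR_RGB2HSV); roi=disc(d,p0,36)>0
    M.append(((h[...,1]<40)&(h[...,2]>130)&roi)*1.)
def run(I):
    def f(p):
        e=0
        for i in I: s=disc(ds[i],p,27); e+=1-np.minimum(s,M[i]).sum()/np.maximum(s,M[i]).sum()
        return e/len(I)
    r=minimize(f,p0,method='Nelder-Mead',options=dict(initial_simplex=np.array(p0)+[[0,0,0],[6,0,0],[0,6,0],[0,0,.04]],xatol=.005,fatol=1e-4,maxfev=120)); return r
for I in([0],[1],[0,1]):
    r=run(I); p=r.x; print(I,r.fun,p, [ (p[:2]+(120-80*i)*np.array([-np.sin(p[2]),np.cos(p[2])])).round(1).tolist() for i in range(4)])
h=[cv2.cvtColor(d["frame"],cv2.COLOR_RGB2HSV) for d in ds]
for nm,lo,hi,g in(("pur",(130,80,30),(155,255,255),[[(314,333),(437,207)],[(377,262),(341,205)],[(404,308),(372,184)]]),("grn",(50,100,30),(75,255,255),[[(451,293),(340,172)]])):
    L=[cv2.connectedComponents(cv2.inRange(x,lo,hi))[1] for x in h]
    for s in g: print(nm,fit(ds,[(l==l[v,u])*1. for l,(u,v) in zip(L,s)],np.mean([ray(d,u,40)[:2] for d,u in zip(ds,s)],0),'xl'))
E
python3 m.py
```

```text
[0] 0.10667352754908166 [ 6.02339259e+02  1.66001965e+02 -1.26168961e-01] [[617.4, 285.0], [607.4, 205.7], [597.3, 126.3], [587.2, 47.0]]
[1] 0.12807784973429237 [ 5.99885103e+02  1.63725878e+02 -1.18123881e-01] [[614.0, 282.9], [604.6, 203.4], [595.2, 124.0], [585.7, 44.6]]
[0, 1] 0.12888646423312533 [ 6.00751310e+02  1.64592342e+02 -1.20109416e-01] [[615.1, 283.7], [605.5, 204.3], [596.0, 124.9], [586.4, 45.5]]
pur (np.float64(0.07332097341962435), array([ 331.25995226, -166.24499269]))
pur (np.float64(0.07456574338669841), array([ 530.51068532, -122.51122537]))
pur (np.float64(0.07658187915410597), array([ 490.12160009, -233.7928532 ]))
grn (np.float64(0.18081525710579227), array([ 577.89504887, -268.76175111]))
```

Request:
{"op": "apply_moves", "data": {
  "targets": [
    {"linear":[-45,-35,0],"delta_rot":[0,0,0],"hand":0.35},
    {"linear":[-90,-70,0],"delta_rot":[0,0,0],"hand":0.35},
    {"linear":[-142,-103,20],"delta_rot":[0,0,0],"hand":0.35},
    {"linear":[-142,-103,20],"delta_rot":[0,0,0],"hand":0.35},
    {"linear":[-142,-103,20],"delta_rot":[0,0,0],"hand":0.35},
    {"linear":[-142,-103,20],"delta_rot":[0,0,0],"hand":0.35}
  ],
  "grip_force": 15
}}

```text
time: 1.05
tcp_pos: [422.8, -141.2, 207.1]
orientation: [0.0, 0.707, 0.708, 0.0]
contact_force: [-0.1, -0.4, 0.3]
finger_gap: 59.8
grip_force: 0.0
```

```bash
python3 - <<'E'
from h import *
from bench import viewer,robot
d=viewer.get_image("wrist"); cv2.imwrite("pics/w1.png",d["frame"][:,:,::-1])
print(proj(d,[[421.4,-142.1,0],[421.4,-142.1,94]]),robot.read_state()['tcp_pos'])
m=orange(d); n,l,st,c=cv2.connectedComponentsWithStats(m); print(st[1:][st[1:,4]>200],c[1:][st[1:,4]>200])
i=1+st[1:,4].argmax(); print(fit([d],[(l==i)*1.],[421,-142],'xl'))
E
```

```text
[[311.87392588 222.60880908]
 [311.6833741  243.73640913]] [ 422.82363322 -141.10966271  207.03783547]
[[ 289  199   46   52 1779]] [[311.79932546 223.06689151]]
(np.float64(0.05569219921184754), array([ 421.25641192, -140.68638804]))
```

View pics/w1.png

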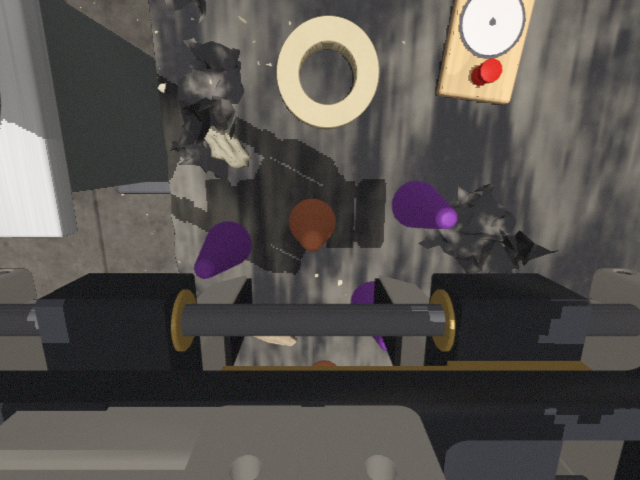

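The wrist view shows the tall cone at about (312,223), clear between the fingers. The tape is at (328,72) and mark d at (492,22) beside the red knob.

Request:
{"op": "apply_moves", "data": {
  "targets": [
    {"linear":[1,-1,50],"delta_rot":[0,0,0],"hand":0.35},
    {"linear":[1,-1,100],"delta_rot":[0,0,0],"hand":0.35},
    {"linear":[1,-1,145],"delta_rot":[0,0,0],"hand":0.35},
    {"linear":[1,-1,167],"delta_rot":[0,0,0],"hand":0.35},
    {"linear":[1,-1,167],"delta_rot":[0,0,0],"hand":0.35},
    {"linear":[1,-1,167],"delta_rot":[0,0,0],"hand":1},
    {"linear":[1,-1,167],"delta_rot":[0,0,0],"hand":1},
    {"linear":[1,-1,167],"delta_rot":[0,0,0],"hand":1},
    {"linear":[1,-1,167],"delta_rot":[0,0,0],"hand":1},
    {"linear":[1,-1,167],"delta_rot":[0,0,0],"hand":1},
    {"linear":[1,-1,150],"delta_rot":[0,0,0],"hand":1},
    {"linear":[1,-1,130],"delta_rot":[0,0,0],"hand":1}
  ],
  "grip_force": 15
}}

```text
time: 2.6
tcp_pos: [420.4, -140.8, 76.8]
orientation: [-0.001, 0.707, 0.707, -0.0]
contact_force: [-0.3, 0.0, -1.4]
finger_gap: 34.1
grip_force: 14.6
```

Request:
{"op": "apply_moves", "data": {
  "targets": [
    {"linear":[0,0,-40],"delta_rot":[0,0,0],"hand":1},
    {"linear":[0,0,-80],"delta_rot":[0,0,0],"hand":1},
    {"linear":[40,30,-80],"delta_rot":[0,0,0],"hand":1},
    {"linear":[80,65,-80],"delta_rot":[0,0,0],"hand":1},
    {"linear":[120,100,-80],"delta_rot":[0,0,0],"hand":1},
    {"linear":[155,135,-80],"delta_rot":[0,0,0],"hand":1},
    {"linear":[186,165,-80],"delta_rot":[0,0,0],"hand":1},
    {"linear":[186,165,-60],"delta_rot":[0,0,0],"hand":1},
    {"linear":[186,165,-40],"delta_rot":[0,0,0],"hand":1},
    {"linear":[186,165,-40],"delta_rot":[0,0,0],"hand":1},
    {"linear":[186,165,-40],"delta_rot":[0,0,0],"hand":1}
  ]
}}

```text
time: 3.98
tcp_pos: [586.2, 44.8, 117.3]
orientation: [0.0, 0.707, 0.707, 0.0]
contact_force: [0.9, 0.2, -0.4]
finger_gap: 34.4
grip_force: 14.6
```

```bash
python3 - <<'E'
from h import *
from bench import viewer,robot
d=viewer.get_image("wrist"); cv2.imwrite("pics/w2.png",d["frame"][:,:,::-1])
print(robot.read_state()['tcp_pos'])
for x,y in [(617.4,285.0),(607.4,205.7),(597.3,126.3),(587.2,47.0)]: print(proj(d,[[x,y,12]]))
E
```

```text
[586.48630534  44.79846419 117.67601546]
[[ 364.59593314 -132.05745111]]
[[345.26398616  13.78108549]]
[[328.80317951 137.05822902]]
[[314.72282544 242.38695372]]
```

View pics/w2.png

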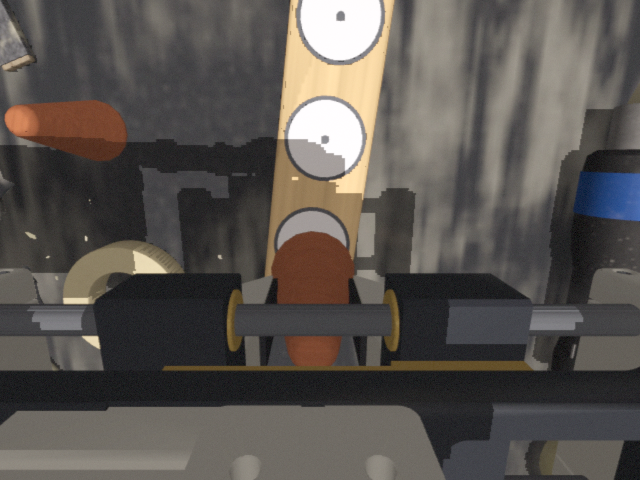

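The wrist view shows the cone held upright at (314,300). The dots of marks b and c are at (341,16) and (325,140), which puts d at (585.4,45.1).

Request:
{"op": "apply_moves", "data": {
  "targets": [
    {"linear":[0,-1,25],"delta_rot":[0,0,0],"hand":1},
    {"linear":[0,-1,45],"delta_rot":[0,0,0],"hand":1},
    {"linear":[0,-1,58],"delta_rot":[0,0,0],"hand":1},
    {"linear":[0,-1,64],"delta_rot":[0,0,0],"hand":1},
    {"linear":[0,-1,65],"delta_rot":[0,0,0],"hand":1},
    {"linear":[0,-1,65],"delta_rot":[0,0,0],"hand":1}
  ]
}}

```text
time: 4.78
tcp_pos: [585.2, 44.9, 52.6]
orientation: [0.0, 0.707, 0.707, 0.0]
contact_force: [-3.0, -1.9, 3.5]
finger_gap: 34.5
grip_force: 15.1
```

Request:
{"op": "apply_moves", "data": {
  "targets": [
    {"linear":[0,0,0],"delta_rot":[0,0,0],"hand":0.4},
    {"linear":[0,0,0],"delta_rot":[0,0,0],"hand":0.4},
    {"linear":[0,0,0],"delta_rot":[0,0,0],"hand":0.4},
    {"linear":[0,0,-30],"delta_rot":[0,0,0],"hand":0.4},
    {"linear":[0,0,-80],"delta_rot":[0,0,0],"hand":0.4},
    {"linear":[0,0,-130],"delta_rot":[0,0,0],"hand":0.4},
    {"linear":[30,-55,-130],"delta_rot":[0,0,0],"hand":0.4},
    {"linear":[60,-110,-130],"delta_rot":[0,0,0],"hand":0.4},
    {"linear":[85,-162,-130],"delta_rot":[0,0,0],"hand":0.4},
    {"linear":[85,-162,-130],"delta_rot":[0,0,0],"hand":0.4},
    {"linear":[85,-162,-130],"delta_rot":[0,0,0],"hand":0.4}
  ]
}}

```text
time: 6.15
tcp_pos: [423.9, 130.1, 182.2]
orientation: [0.001, 0.707, 0.707, 0.001]
contact_force: [0.3, -0.4, -0.0]
finger_gap: 55.3
grip_force: 0.0
```

```bash
cat > c.py <<'E'
import sys
from h import *
from bench import viewer,robot
# usage: held/pick cone k near x y by wrist, and any placed cones k:x:y by scene+side
def comp(d,p):
    l=cv2.connectedComponents(cv2.morphologyEx(orange(d),cv2.MORPH_CLOSE,np.ones((3,3))))[1]
    u,v=proj(d,[p])[0].round().astype(int); return (l==l[v,u])*1.*(l[v,u]>0)
for a in sys.argv[1:]:
    cams,k,x,y,z=a.split(':'); x,y,z=float(x),float(y),float(z)
    ds=[viewer.get_image(c) for c in cams.split(',')]; ms=[comp(d,[x,y,z+SZ[k][0]*.4]) for d in ds]
    print(a,[int(m.sum()) for m in ms],fit(ds,ms,[x,y],k,z) if all(m.sum() for m in ms) else 'none')
print(robot.read_state()['tcp_pos'])
E
python3 c.py wrist:l:423:130:0 scene:xl:585.4:45:12 side:xl:585.4:45:12
```

```text
wrist:l:423:130:0 [1574] (np.float64(0.05700760164191676), array([422.78970242, 131.27207518]))
scene:xl:585.4:45:12 [599] (np.float64(0.13393095231340957), array([587.95639648,  48.40026855]))
side:xl:585.4:45:12 [828] (np.float64(0.13910166191300577), array([585.85132706,  39.44010291]))
[424.17832543 129.59404455 181.68402516]
```

Request:
{"op": "apply_moves", "data": {
  "targets": [
    {"linear":[1,-1,50],"delta_rot":[0,0,0],"hand":0.4},
    {"linear":[1,-1,100],"delta_rot":[0,0,0],"hand":0.4},
    {"linear":[1,-1,140],"delta_rot":[0,0,0],"hand":0.4},
    {"linear":[1,-1,160],"delta_rot":[0,0,0],"hand":0.4},
    {"linear":[1,-1,160],"delta_rot":[0,0,0],"hand":0.4},
    {"linear":[1,-1,160],"delta_rot":[0,0,0],"hand":1},
    {"linear":[1,-1,160],"delta_rot":[0,0,0],"hand":1},
    {"linear":[1,-1,160],"delta_rot":[0,0,0],"hand":1},
    {"linear":[1,-1,160],"delta_rot":[0,0,0],"hand":1},
    {"linear":[1,-1,145],"delta_rot":[0,0,0],"hand":1},
    {"linear":[1,-1,110],"delta_rot":[0,0,0],"hand":1},
    {"linear":[1,-1,70],"delta_rot":[0,0,0],"hand":1}
  ]
}}

```text
time: 7.8
tcp_pos: [421.2, 131.0, 112.3]
orientation: [-0.001, 0.707, 0.707, -0.001]
contact_force: [-0.2, 0.6, -0.5]
finger_gap: 35.2
grip_force: 14.6
```

Request:
{"op": "apply_moves", "data": {
  "targets": [
    {"linear":[0,50,-10],"delta_rot":[0,0,0],"hand":1},
    {"linear":[-3,105,-10],"delta_rot":[0,0,0],"hand":1},
    {"linear":[-7,150,-10],"delta_rot":[0,0,0],"hand":1},
    {"linear":[-7,173,0],"delta_rot":[0,0,0],"hand":1},
    {"linear":[-7,173,30],"delta_rot":[0,0,0],"hand":1},
    {"linear":[-7,173,55],"delta_rot":[0,0,0],"hand":1},
    {"linear":[-7,173,70],"delta_rot":[0,0,0],"hand":1},
    {"linear":[-7,173,76],"delta_rot":[0,0,0],"hand":1},
    {"linear":[-7,173,78],"delta_rot":[0,0,0],"hand":1},
    {"linear":[-7,173,78],"delta_rot":[0,0,0],"hand":1}
  ]
}}

```text
time: 9.05
tcp_pos: [595.6, 124.1, 34.7]
orientation: [0.001, 0.707, 0.707, 0.001]
contact_force: [0.9, -1.0, -0.8]
finger_gap: 35.0
grip_force: 14.6
```

Request:
{"op": "apply_moves", "data": {
  "targets": [
    {"linear":[0,0,1],"delta_rot":[0,0,0],"hand":1},
    {"linear":[0,0,1],"delta_rot":[0,0,0],"hand":1},
    {"linear":[0,0,1],"delta_rot":[0,0,0],"hand":0.4},
    {"linear":[0,0,1],"delta_rot":[0,0,0],"hand":0.4},
    {"linear":[0,0,1],"delta_rot":[0,0,0],"hand":0.4},
    {"linear":[0,0,-30],"delta_rot":[0,0,0],"hand":0.4},
    {"linear":[0,0,-80],"delta_rot":[0,0,0],"hand":0.4},
    {"linear":[0,0,-130],"delta_rot":[0,0,0],"hand":0.4},
    {"linear":[-50,-20,-150],"delta_rot":[0,0,0],"hand":0.4},
    {"linear":[-100,-40,-150],"delta_rot":[0,0,0],"hand":0.4},
    {"linear":[-150,-60,-150],"delta_rot":[0,0,0],"hand":0.4},
    {"linear":[-200,-80,-150],"delta_rot":[0,0,0],"hand":0.4}
  ]
}}

```text
time: 10.55
tcp_pos: [514.3, -77.4, 183.9]
orientation: [0.0, 0.707, 0.707, 0.0]
contact_force: [-0.9, -0.0, -0.0]
finger_gap: 54.8
grip_force: 0.0
```

Request:
{"op": "apply_moves", "data": {
  "targets": [
    {"linear":[-45,-13,0],"delta_rot":[0,0,0],"hand":0.4},
    {"linear":[-90,-26,0],"delta_rot":[0,0,0],"hand":0.4},
    {"linear":[-135,-40,0],"delta_rot":[0,0,0],"hand":0.4},
    {"linear":[-180,-54,0],"delta_rot":[0,0,0],"hand":0.4},
    {"linear":[-225,-68,0],"delta_rot":[0,0,0],"hand":0.4},
    {"linear":[-252,-78,0],"delta_rot":[0,0,0],"hand":0.4},
    {"linear":[-252,-78,0],"delta_rot":[0,0,0],"hand":0.4},
    {"linear":[-252,-78,0],"delta_rot":[0,0,0],"hand":0.4}
  ]
}}

```text
time: 11.55
tcp_pos: [437.1, -327.2, 183.6]
orientation: [-0.0, 0.707, 0.707, 0.0]
contact_force: [-0.6, 0.6, 0.7]
finger_gap: 55.5
grip_force: 0.0
```

```bash
python3 c.py wrist:m:437:-327:0; python3 - <<'E'
from bench import viewer
import cv2
cv2.imwrite("pics/w3.png",viewer.get_image("wrist")["frame"][:,:,::-1])
E
```

```text
wrist:m:437:-327:0 [1075] (np.float64(0.09959197350784521), array([ 436.01140785, -327.14364147]))
[ 437.31710868 -326.97638627  183.66216458]
```

View pics/w3.png

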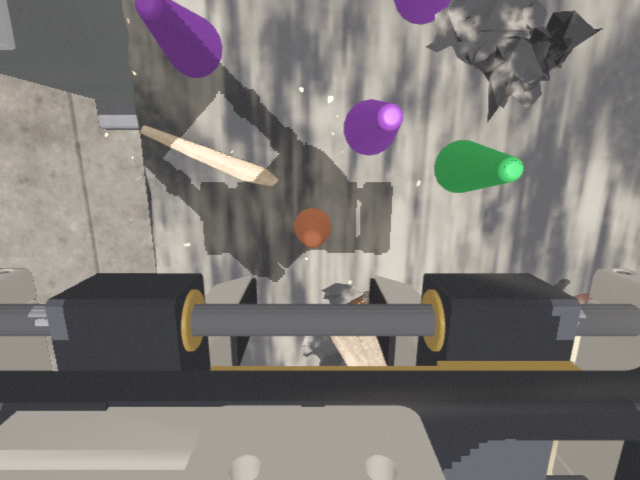

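The wrist view shows the cone at (312,228). The stick end at (270,178) and the purple cone at (370,125) are clear of the fingers.

Request:
{"op": "apply_moves", "data": {
  "targets": [
    {"linear":[0,-1,50],"delta_rot":[0,0,0],"hand":0.4},
    {"linear":[0,-1,100],"delta_rot":[0,0,0],"hand":0.4},
    {"linear":[0,-1,150],"delta_rot":[0,0,0],"hand":0.4},
    {"linear":[0,-1,169],"delta_rot":[0,0,0],"hand":0.4},
    {"linear":[0,-1,169],"delta_rot":[0,0,0],"hand":0.4},
    {"linear":[0,-1,169],"delta_rot":[0,0,0],"hand":1},
    {"linear":[0,-1,169],"delta_rot":[0,0,0],"hand":1},
    {"linear":[0,-1,169],"delta_rot":[0,0,0],"hand":1},
    {"linear":[0,-1,169],"delta_rot":[0,0,0],"hand":1},
    {"linear":[0,-1,155],"delta_rot":[0,0,0],"hand":1},
    {"linear":[0,-1,110],"delta_rot":[0,0,0],"hand":1},
    {"linear":[0,-1,60],"delta_rot":[0,0,0],"hand":1}
  ]
}}

```text
time: 13.15
tcp_pos: [435.5, -327.6, 125.0]
orientation: [-0.001, 0.707, 0.707, -0.0]
contact_force: [0.4, -1.3, 0.2]
finger_gap: 31.2
grip_force: 14.7
```

Request:
{"op": "apply_moves", "data": {
  "targets": [
    {"linear":[0,0,-40],"delta_rot":[0,0,0],"hand":1},
    {"linear":[50,10,-50],"delta_rot":[0,0,0],"hand":1},
    {"linear":[100,20,-50],"delta_rot":[0,0,0],"hand":1},
    {"linear":[150,30,-50],"delta_rot":[0,0,0],"hand":1},
    {"linear":[200,40,-50],"delta_rot":[0,0,0],"hand":1},
    {"linear":[250,50,-50],"delta_rot":[0,0,0],"hand":1},
    {"linear":[300,70,-50],"delta_rot":[0,0,0],"hand":1},
    {"linear":[350,90,-50],"delta_rot":[0,0,0],"hand":1},
    {"linear":[400,110,-50],"delta_rot":[0,0,0],"hand":1},
    {"linear":[450,130,-50],"delta_rot":[0,0,0],"hand":1},
    {"linear":[500,150,-50],"delta_rot":[0,0,0],"hand":1},
    {"linear":[532,169,-50],"delta_rot":[0,0,0],"hand":1}
  ]
}}

```text
time: 14.65
tcp_pos: [605.0, 206.4, 174.3]
orientation: [-0.0, 0.707, 0.708, 0.0]
contact_force: [0.1, -0.6, -0.7]
finger_gap: 31.1
grip_force: 14.7
```

Request:
{"op": "apply_moves", "data": {
  "targets": [
    {"linear":[0,0,30],"delta_rot":[0,0,0],"hand":1},
    {"linear":[0,0,80],"delta_rot":[0,0,0],"hand":1},
    {"linear":[0,0,120],"delta_rot":[0,0,0],"hand":1},
    {"linear":[0,0,138],"delta_rot":[0,0,0],"hand":1},
    {"linear":[0,0,145],"delta_rot":[0,0,0],"hand":1},
    {"linear":[0,0,147],"delta_rot":[0,0,0],"hand":1},
    {"linear":[0,0,147],"delta_rot":[0,0,0],"hand":1}
  ]
}}

```text
time: 15.52
tcp_pos: [605.9, 204.2, 28.2]
orientation: [0.001, 0.707, 0.707, 0.001]
contact_force: [-0.3, 0.8, 0.1]
finger_gap: 31.2
grip_force: 14.7
```

Request:
{"op": "apply_moves", "data": {
  "targets": [
    {"linear":[0,0,1],"delta_rot":[0,0,0],"hand":1},
    {"linear":[0,0,1],"delta_rot":[0,0,0],"hand":1},
    {"linear":[0,0,1],"delta_rot":[0,0,0],"hand":0.4},
    {"linear":[0,0,1],"delta_rot":[0,0,0],"hand":0.4},
    {"linear":[0,0,1],"delta_rot":[0,0,0],"hand":0.4},
    {"linear":[0,0,-30],"delta_rot":[0,0,0],"hand":0.4},
    {"linear":[0,0,-80],"delta_rot":[0,0,0],"hand":0.4},
    {"linear":[0,0,-130],"delta_rot":[0,0,0],"hand":0.4},
    {"linear":[40,-50,-140],"delta_rot":[0,0,0],"hand":0.4},
    {"linear":[80,-100,-140],"delta_rot":[0,0,0],"hand":0.4},
    {"linear":[114,-153,-140],"delta_rot":[0,0,0],"hand":0.4},
    {"linear":[114,-153,-140],"delta_rot":[0,0,0],"hand":0.4}
  ]
}}

```text
time: 17.02
tcp_pos: [448.7, 320.0, 167.0]
orientation: [-0.0, 0.705, 0.709, -0.0]
contact_force: [1.0, -1.2, -0.4]
finger_gap: 54.9
grip_force: 0.0
```

Request:
{"op": "apply_moves", "data": {
  "targets": [
    {"linear":[0,0,0],"delta_rot":[0,0,0],"hand":0.45},
    {"linear":[0,0,0],"delta_rot":[0,0,0],"hand":0.45}
  ]
}}

```text
time: 17.27
tcp_pos: [453.3, 317.3, 166.6]
orientation: [0.0, 0.708, 0.707, 0.0]
contact_force: [-0.2, 0.3, -0.6]
finger_gap: 50.7
grip_force: 0.0
```

```bash
python3 c.py wrist:s:451.7:318.7:0; python3 - <<'E'
from bench import viewer
import cv2
cv2.imwrite("pics/w4.png",viewer.get_image("wrist")["frame"][:,:,::-1])
E
```

```text
wrist:s:451.7:318.7:0 [825] (np.float64(0.09967029202706179), array([450.86991286, 319.1942195 ]))
[453.28987274 317.17398058 166.52171909]
```

View pics/w4.png

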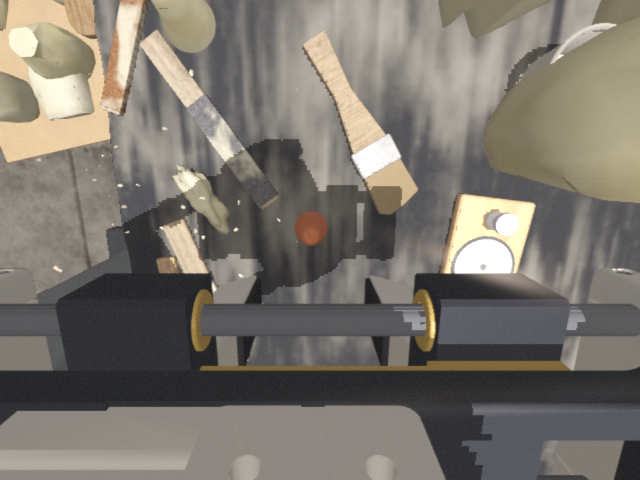

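The wrist view shows the small cone at (311,229). The scraper corner at (268,205) and the brush at (380,212) are both clear of the fingers. A vase stands near the white-knob end, so I'll check it before placing.

Request:
{"op": "apply_moves", "data": {
  "targets": [
    {"linear":[1,-2,50],"delta_rot":[0,0,0],"hand":0.45},
    {"linear":[1,-2,100],"delta_rot":[0,0,0],"hand":0.45},
    {"linear":[1,-2,140],"delta_rot":[0,0,0],"hand":0.45},
    {"linear":[1,-2,154],"delta_rot":[0,0,0],"hand":0.45},
    {"linear":[1,-2,154],"delta_rot":[0,0,0],"hand":0.45},
    {"linear":[1,-2,154],"delta_rot":[0,0,0],"hand":1},
    {"linear":[1,-2,154],"delta_rot":[0,0,0],"hand":1},
    {"linear":[1,-2,154],"delta_rot":[0,0,0],"hand":1},
    {"linear":[1,-2,154],"delta_rot":[0,0,0],"hand":1},
    {"linear":[1,-2,140],"delta_rot":[0,0,0],"hand":1},
    {"linear":[1,-2,95],"delta_rot":[0,0,0],"hand":1},
    {"linear":[1,-2,50],"delta_rot":[0,0,0],"hand":1}
  ]
}}

```text
time: 18.88
tcp_pos: [449.6, 318.8, 118.3]
orientation: [-0.0, 0.707, 0.707, -0.0]
contact_force: [0.9, -0.3, -0.5]
finger_gap: 25.5
grip_force: 14.6
```

```bash
python3 - <<'E'
from h import *
from bench import viewer
I=[]
for n,c in(("scene",(235,110)),("side",(150,270))):
    d=viewer.get_image(n); f=d["frame"][:,:,::-1].copy()
    u=np.array([.7,.714]) # diag
    for col,ang in(((0,0,255),0),((255,0,0),-.8)):
        e=np.array([np.cos(ang),np.sin(ang)]); g=np.array([-e[1],e[0]])
        B=[np.array([614.2,283.5])+a*95*e+b*37*g for a,b in((1,1),(1,-1),(-1,-1),(-1,1))]
        for z in(0,90):
            cv2.polylines(f,[proj(d,[[*p,z] for p in B]).round().astype(np.int32)],True,col,1)
    f=cv2.copyMakeBorder(f,0,0,0,0,cv2.BORDER_CONSTANT)
    x=max(0,c[0]-100);y=max(0,c[1]-100 if n=="scene" else c[1]-90); I.append(cv2.resize(f[y:y+200,x:x+200],(400,400)))
cv2.imwrite("pics/v.png",np.hstack(I))
E
```

```text
(no output)
```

View pics/v.png

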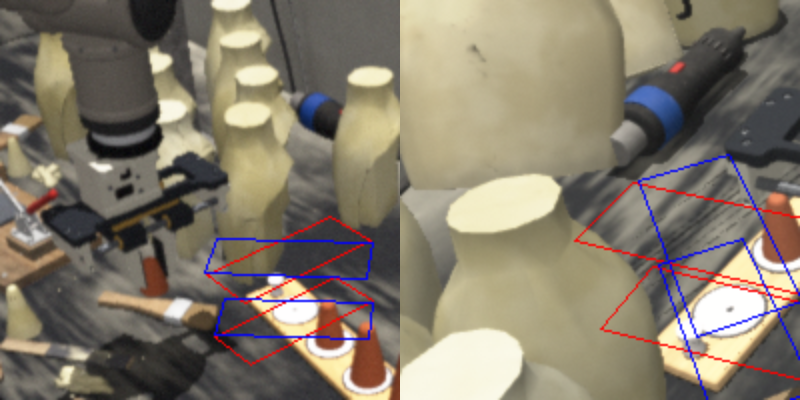

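The crop shows the nearest vase's base at scene pixel about (261,138) and its rim at side pixel (102,287). I'll work out its position.

```bash
python3 - <<'E'
from h import *
from bench import viewer
a,b=viewer.get_image("scene"),viewer.get_image("side")
print(ray(a,(261,138),0),ray(a,(247,130),0),ray(a,(277,135),0))
# rim centre scene crop (248,115)->(259,67), side (102,287)
P=lambda d:np.array(d["mtx"])@np.c_[d["R"],d["t"]]
for u,v in(((259,67),(102,287)),((259,67),(86,262))):
    X=cv2.triangulatePoints(P(a),P(b),np.array(u,float),np.array(v,float)); X=X[:3,0]/X[3]; print(X,proj(a,[X]),proj(b,[X]))
E
python3 c.py wrist:s:450:319:105
```

```text
[657.36091933 430.62176126   0.        ] [652.40594134 488.43518729   0.        ] [697.9953218  412.73403936   0.        ]
[662.56803588 415.4548206  204.27205477] [[258.34279167  68.09490861]] [[100.06514639 284.81655861]]
[670.67543878 410.72058035 218.61111016] [[261.65182296  62.06362602]] [[ 93.78525435 271.50453019]]
wrist:s:450:319:105 [2026] (np.float64(0.47975406191900416), array([449.41418457, 322.95452881]))
[449.54883448 318.79940492 116.69784288]
```

Request:
{"op": "apply_moves", "data": {
  "targets": [
    {"linear":[-15,40,0],"delta_rot":[0,0,0],"hand":1},
    {"linear":[-30,80,0],"delta_rot":[0,0,0],"hand":1},
    {"linear":[-35,120,0],"delta_rot":[0,0,0],"hand":1},
    {"linear":[-35,150,0],"delta_rot":[0,0,0],"hand":1},
    {"linear":[-35,164,0],"delta_rot":[0,0,0],"hand":1},
    {"linear":[-35,164,20],"delta_rot":[0,0,0],"hand":1},
    {"linear":[-35,164,45],"delta_rot":[0,0,0],"hand":1},
    {"linear":[-35,164,70],"delta_rot":[0,0,0],"hand":1},
    {"linear":[-35,164,85],"delta_rot":[0,0,0],"hand":1},
    {"linear":[-35,164,91],"delta_rot":[0,0,0],"hand":1},
    {"linear":[-35,164,92],"delta_rot":[0,0,0],"hand":1},
    {"linear":[-35,164,92],"delta_rot":[0,0,0],"hand":1}
  ]
}}

```text
time: 20.62
tcp_pos: [613.6, 283.9, 25.6]
orientation: [-0.0, 0.707, 0.707, -0.0]
contact_force: [-2.6, -1.5, 5.1]
finger_gap: 25.6
grip_force: 15.1
```

Now in contact with the strip. Release, retreat upwards, then hover to the −y side so the wrist camera sees the row.

Request:
{"op": "apply_moves", "data": {
  "targets": [
    {"linear":[0,0,0],"delta_rot":[0,0,0],"hand":0.45},
    {"linear":[0,0,0],"delta_rot":[0,0,0],"hand":0.45},
    {"linear":[0,0,0],"delta_rot":[0,0,0],"hand":0.45},
    {"linear":[0,0,-30],"delta_rot":[0,0,0],"hand":0.45},
    {"linear":[0,0,-80],"delta_rot":[0,0,0],"hand":0.45},
    {"linear":[0,0,-130],"delta_rot":[0,0,0],"hand":0.45},
    {"linear":[-40,-4,-180],"delta_rot":[0,0,0],"hand":0.45},
    {"linear":[-90,-10,-200],"delta_rot":[0,0,0],"hand":0.45},
    {"linear":[-140,-15,-200],"delta_rot":[0,0,0],"hand":0.45},
    {"linear":[-190,-20,-200],"delta_rot":[0,0,0],"hand":0.45},
    {"linear":[-190,-20,-200],"delta_rot":[0,0,0],"hand":0.45},
    {"linear":[-190,-20,-200],"delta_rot":[0,0,0],"hand":0.45}
  ]
}}

```text
time: 22.12
tcp_pos: [594.2, 94.3, 224.8]
orientation: [-0.0, 0.707, 0.707, 0.0]
contact_force: [0.6, 0.9, -0.8]
finger_gap: 50.8
grip_force: 0.0
```

```bash
python3 c.py wrist:s:614:283.5:12 wrist:m:605:204:12 wrist:l:595:124.5:12 wrist:xl:585.4:45:12; python3 - <<'E'
from bench import viewer
import cv2
cv2.imwrite("pics/w5.png",viewer.get_image("wrist")["frame"][:,:,::-1])
E
```

```text
wrist:s:614:283.5:12 [749] (np.float64(0.3491790792435301), array([612.75670128, 285.97829318]))
wrist:m:605:204:12 [0] none
wrist:l:595:124.5:12 [1168] (np.float64(0.12757524716221158), array([595.04584694, 123.42149734]))
wrist:xl:585.4:45:12 [1766] (np.float64(0.13652289036417353), array([583.98158112,  45.76208115]))
[594.02622388  95.25683303 224.54595135]
```

View pics/w5.png

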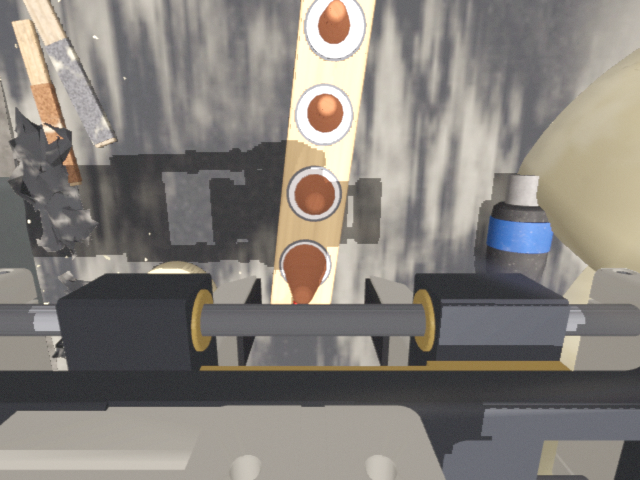

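The wrist view shows all four cones upright on their marks, at (334,25), (324,113), (316,193) and (304,265). I'll check centring on an enlarged crop.

```bash
python3 - <<'E'
from h import *
from bench import viewer
d=viewer.get_image("wrist")
f=cv2.resize(d["frame"][0:300,240:400,::-1],None,fx=2,fy=2,interpolation=cv2.INTER_CUBIC)
g=f.copy()
for k,x,y in(('s',614.2,283.5),('m',604.6,204),('l',595,124.5),('xl',585.4,45.1)):
    for r,c in((28.5,(0,255,0)),(SZ[k][1],(255,255,0))):
        P=proj(d,np.c_[x+r*np.cos(A),y+r*np.sin(A),0*A+12]); cv2.polylines(g,[((P-[240,0])*2+.5).round().astype(np.int32)],True,c,1)
cv2.imwrite("pics/w6.png",np.hstack([f,g]))
E
```

```text
(no output)
```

View pics/w6.png

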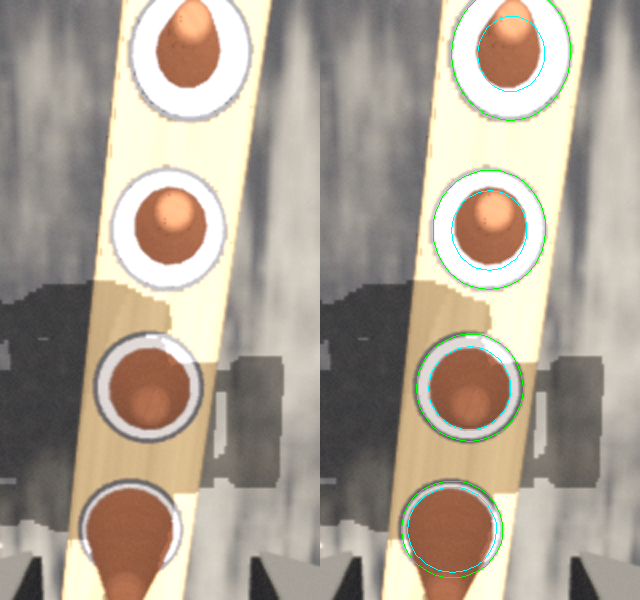

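The green model rims lie on the printed rims. All four cones are within about 3 mm of centre and standing clear of the hand, so I'm handing in.

```bash
python3 -c "
from bench import robot
print(robot.finish_job())"
```

```text
the job is handed in; nothing more can be done
None
```

The four brick-red cones stand upright on the strip in height order, tallest by the red knob and shortest at the white-knob end, each within about 3 mm of its mark's centre; I didn't touch the tape, and the job is handed in (no verdict came back).

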